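Fit the countersink in the drill and tighten the keyless chuck to the click

ROBOT

A 6-joint arm with a two-finger parallel gripper is mounted at the origin on a cart in front of the work surface, level with it; the furniture and walls round the work are solid. World frame = base frame: x ahead of the robot, y to its left, z up, the work surface at z = 0. Lengths are in m, angles in rad, forces in N, time in s.
With the tool pointing down it reaches from about 0.35 to 0.775 m from the base axis. Payload 7.3 kg.
Tool frame: the origin (TCP) lies at the very end of the fingers, on their centre line; the grasp point (between the pads) lies 19 mm behind it (robot.hold_point_z is the distance from the TCP to the grasp point, in m); z points along the fingers, y is the direction in which the jaws open and shut (so a half turn about z gives the same grasp; the last joint's range is limited). The gripper opens to 92 mm and grips with 3 to 60 N. Pads are 19 mm wide; open, the fingers measure 130 mm over their backs; the gripper's body (75 mm by 190 mm) begins 47 mm behind the grasp point.
Start: joints at [1.123, 0.342, 1.524, -0, 1.275, -0.146], TCP at [0.156, 0.501, 0.227] pointing down, gripper open.
Joint ranges: [-2.53, 2.53], [-0.77, 2.02], [0.04, 2.7], [-1, 4.14], [0.28, 2.66], [-3.11, 3.11]. Speed limits (rad/s): [2.57, 2.57, 3.14, 3.14, 3.14, 3.14].

INTERFACE

Orientations are given as [roll, pitch, yaw] about the fixed x, y, z axes, in that order (R = Rz(yaw) Ry(pitch) Rx(roll)).
In Python, from cell import monitor, viewer, robot gives the robot as it stands.
- The arm moves only by the tool move_arm, never from a script. Its argument "deltas" is a list of rows, each an object of numbers: "x", "y", "z": the shift along the tool's x, y, z in m; "wx", "wy", "wz": the turn, a rotation vector about the tool's x, y, z in degrees; "hand": the opening, from 0 (shut) to 1 (fully open). In form: [{"x": .., "y": .., "z": .., "wx": .., "wy": .., "wz": .., "hand": ..}, ...]. A call has 1 to 8 rows; each row is the pose to reach, as a shift and turn from the pose commanded when the call began, along the tool's axes at that moment; what a row does not reach only later rows make up. A row lasts 1/8 s, in which the tool goes at most 62.5 mm and 10.7 degrees, less where a joint would pass 70% of its speed; a pose out of reach is approached as far as the arm can. A call with a gripper value outside its range is refused whole. The fingers move at their own pace and stop on an object; "grip_force" is the grip in N (left out, the last holds). Time passes only in rows, so rows that repeat a pose let the fingers close. It gives the time, the measured TCP pose, the force and the opening at its end, in the units of the state.
- monitor.observe(): the state, without advancing time (a new reading comes with each control period).
- viewer.read_camera(name): name is "scene" or "top" or "wrist"; returns the picture (384x512x3 uint8, red, green, blue); there is no depth.
- viewer.camera_params(name): a dict with "camera_matrix" (3x3 intrinsics, pixels), "R" (3x3) and "t" (3): a world point X has camera coordinates R X + t. Camera axes: x right, y down, z forward; pixel columns grow to the right and rows downward; lengths in m; the calibration is good to about 2 mm. A picture is of the moment at which its call begins: read the wrist's pose just before it. camera_params takes no time and is no camera call; for the wrist camera it gives the pose at the moment of the call.
- robot.hand_in(): hands the job in, once; it reports no verdict.
The state is a dict: "time": time; "qpos": joint angles; "qvel": joint speeds; "joint_efforts": joint torques, N m; "tool_pos": TCP position; "tool_rot": TCP orientation; "contact_force": force on the tool from outside, world axes, zero at the start; "torque": the same for the moment, N m; "opening": finger opening in m.
Only numpy, scipy, OpenCV 4.12 (cv2) and the standard library are available. Lean on these libraries where they do the work, as an engineer would, in place of code of your own. Each camera call takes 0.05 s, during which the arm holds its last target. There are 200 camera calls.

TASK

Take the countersink (the bit with the plain cone on top) out of the wooden stand and set it in the open chuck of the upright cordless drill, shank down to the bottom of the bore. Then turn the chuck's sleeve clockwise, seen from above, until its torque limiter slips and clicks, and stop there: one to three clicks, no more, because every further click strains the jaws. Leave the bit clamped upright in the chuck, the other two bits in the stand and the tea glass where it is.

Things in the scene. Friction and masses are not known exactly. Their poses are not given: they have to be found in the camera images.
- countersink_head (a point): Steel countersink, 45 g, 56 mm long: round shank 10 mm thick, 36 mm long with a rounded foot; cylindrical head 16 mm across, 12 mm high; on it a plain 90-degree cone 8 mm high. Point on the axis at mid height of the cylindrical head, 42 mm above the foot; z along the axis to the tip. Starts upright in any of the stand's three holes; grip it by the cylindrical head.
- countersink: The same bit: origin at the foot of its shank, z along its axis to the tip.
- bit_stand: Fixed wooden block, 50 (x) x 150 (y) mm, 34 mm high, with three upright blind holes at y = -46, 0, 46 mm: 12 mm wide, 28 mm deep. Origin at the centre of its underside. Each hole holds one bit, whose head begins 8 mm above the block's top. Lay the closing line of the fingers across the row, along x.
- step_drill_head (a point): Stays in the stand: step drill, a brass cone of five round steps, 20 mm wide at its foot and 23 mm high, on a like 10 mm shank. Point on its axis 42 mm above its foot.
- flat_cutter_head (a point): Stays in the stand: flat-topped cutter, a dark disc 18 mm across and 12 mm high with four small teeth on top, on a like 10 mm shank. Point on its axis 42 mm above its foot.
- drill: Grey and black cordless drill standing firmly on its back end, chuck up, spindle locked. Origin on the chuck's axis at bench height; z up, x towards the level handle and battery (72 mm wide, to x = 188 mm, up to 115 mm high). Motor housing 67 mm across, collar 59 mm across to 112 mm high, chuck from there to 160 mm.
- chuck_mouth (a point): Centre of the chuck's mouth on its axis, 159 mm above the bench, at the top face of the nose (33 mm across). Bore 18 mm wide at the mouth, 30 mm deep, flat floor. Three jaws, open 13 to 19 mm between faces at the start, each close by 1.4 mm a radian of the sleeve and centre the shank. A bit fully home has its head's underside 6 mm above this point.
- chuck_sleeve_mid (a point): Centre of the chuck's black ribbed sleeve, 43 mm across, 30 mm high, on the axis, 136 mm above the bench; the fitted bit's tip is 49 mm above it. Clockwise from above tightens, never rises or sinks. Takes 0.09 N m running free; after the jaws touch it rises over 0.7 rad to 0.34 N m, then slips one click and drops by half; a click every 0.31 rad, each 0.045 N m harder. First click after 1.9 to 4 rad. Let go sooner, it springs back 0.4 rad.
- tea_glass: Bystander: small tea glass, 62 mm wide, 86 mm high, loose on the bench behind the stand. Origin at the centre of its foot.

How it is judged:
On the way, in this order (a step that is already met when the one before it is completed fails the run):
1. the countersink stands in the open chuck, its shank down on the floor of the bore, not yet clamped (z of countersink_head in the frame of chuck_mouth below 0.015 m and horizontal distance between countersink and chuck_mouth below 0.008 m and angle between countersink_head's own z axis and vertical below 0.4 rad and contact force between countersink and drill below 40 N), for 0.2 s.
2. the jaws bite on the shank with the full force at which the torque limiter clicks (contact force between countersink and drill above 172 N).
At the end, for the whole second after the job is handed in: The countersink is at rest in the chuck, foot within 3 mm of the floor, head within 2 mm of and in line (0.04 rad) with the axis, still clamped (over 30 N on the shank); the sleeve was turned past its first click but not to a fourth; the tea glass stands (z of countersink_head in the frame of chuck_mouth below 0.015 m and horizontal distance between countersink_head and chuck_mouth below 0.002 m and angle between the z axis of countersink_head and the z axis of drill, either way round below 0.04 rad and contact force between countersink and drill above 30 N and linear speed of countersink below 0.01 m/s and angle between tea_glass's own z axis and vertical below 0.1 rad); the robot touches nothing.
It fails at once if the sleeve is wound on to a fourth click: over 255 N between chuck and bit (contact force between countersink and drill above 255 N).
It fails at once if the step drill left in the stand is lifted, tipped or pushed about (distance of step_drill_head from where it was at the start of the episode above 0.012 m or angle between step_drill_head's own z axis and vertical above 0.35 rad).
It fails at once if the flat cutter left in the stand is lifted, tipped or pushed about (distance of flat_cutter_head from where it was at the start of the episode above 0.012 m or angle between flat_cutter_head's own z axis and vertical above 0.35 rad).
It fails at once if the tea glass is pushed or tipped (distance of tea_glass from where it was at the start of the episode above 0.02 m or angle between tea_glass's own z axis and vertical above 0.3 rad).
It also fails if it takes over 72 s, if anything falls off the work surface, if the arm or the gripper's body presses on something with over 40 N, if the wrist force passes 120 N, or if a joint passes its speed limit or range.

## Working session

There is one attempt and no reset: what is moved stays moved. The work goes in short steps, Python scripts to look and compute and a tool call to move; the robot and the scene stay as the last step left them, time stands still between calls to the robot, and variables do not carry over. Pictures are saved under pics/ and viewed, about 8 in all and at most 12, crops included, and the job is handed in when it is done.

Besides the shell and the picture viewer there is one more tool, called as a command line: name --argument value ..., lists and objects as JSON in quotes. move_arm: Moves the arm, as the interface text tells. Its arguments: {"type":"object","properties":{"deltas":{"type":"array","items":{"type":"object","properties":{"x":{"type":"number"},"y":{"type":"number"},"z":{"type":"number"},"wx":{"type":"number"},"wy":{"type":"number"},"wz":{"type":"number"},"hand":{"type":"number"}}}},"grip_force":{"type":"number"}},"required":["deltas"]}

```bash
mkdir -p pics; ls; python3 - <<'E'
from cell import monitor, viewer, robot
import cv2,numpy as np
print(monitor.observe())
ims=[]
for n in("scene","top"):
    im=viewer.read_camera(n)[:,:,::-1]; cv2.imwrite(f"pics/{n}0.png",im)
    p=viewer.camera_params(n);print(n,p)
E
```

```text
pics
{'time': 0.0, 'qpos': array([ 1.12298511e+00,  3.42700236e-01,  1.52502313e+00, -1.40630292e-05,
        1.27537339e+00, -1.45984561e-01]), 'qvel': array([-0.00065127, -0.00048977, -0.00159308, -0.00053591, -0.00228962,
        0.00093351]), 'joint_efforts': array([ 7.98252240e-04, -4.31248248e+01, -2.44223696e+01,  7.17568165e-02,
        5.58746082e-02, -8.15874114e-05]), 'tool_pos': array([0.1558627 , 0.50090783, 0.22605449]), 'tool_rot': array([-3.14010260e+00, -2.05491586e-04,  2.83976995e+00]), 'contact_force': array([-0.53619818, -0.3902959 ,  0.71293172]), 'torque': array([ 0.03729279,  0.04995689, -0.03488035]), 'opening': 0.0918317244826556}
scene {'camera_matrix': array([[410.94948897,   0.        , 259.88084721],
       [  0.        , 410.94948897, 188.3330776 ],
       [  0.        ,   0.        ,   1.        ]]), 'R': array([[-0.72958531, -0.68388936, -0.00078642],
       [-0.48264259,  0.5157057 , -0.70788683],
       [ 0.48452183, -0.51608428, -0.70632543]]), 't': array([0.26330502, 0.46058214, 0.55275202])}
top {'camera_matrix': array([[408.00517026,   0.        , 251.65388624],
       [  0.        , 408.00517026, 190.69345112],
       [  0.        ,   0.        ,   1.        ]]), 'R': array([[-8.82321344e-02, -9.96099781e-01, -5.63147164e-04],
       [-9.73938743e-01,  8.63877256e-02, -2.09715250e-01],
       [ 2.08945964e-01, -1.79551533e-02, -9.77762342e-01]]), 't': array([-0.18291534,  0.59558818,  0.86039897])}
```

View pics/scene0.png

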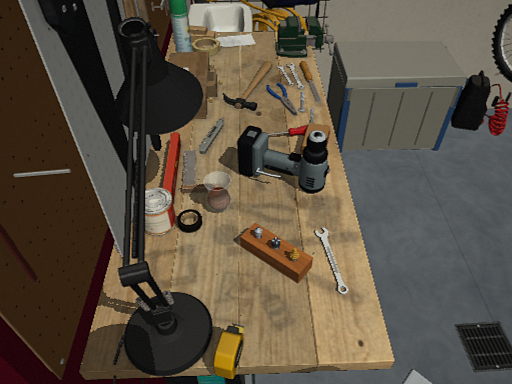

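View pics/top0.png

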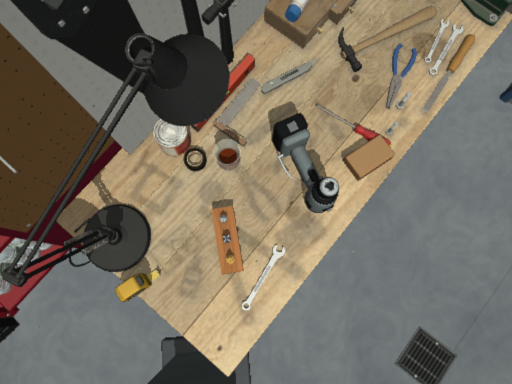

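The stand is at top ~(228,237), with its three heads at (224,216), (227,237) and (231,258). The chuck is at top ~(328,187) and scene ~(316,140). The tea glass is at top (228,153). I'll zoom in on these.

```bash
python3 - <<'E'
import cv2,numpy as np
s=cv2.imread("pics/scene0.png");t=cv2.imread("pics/top0.png")
f=lambda im,x,y,w,h,k:cv2.resize(im[y:y+h,x:x+w],None,fx=k,fy=k,interpolation=cv2.INTER_CUBIC)
a=f(t,195,190,65,95,4.0);b=f(t,290,160,65,60,5)
c=f(s,230,215,90,70,4.4);d=f(s,285,115,60,80,3.6)
W=np.zeros((600,800,3),np.uint8)
for im,x,y in((a,0,0),(c,270,0),(b,270,300),(d,580,310)):
    h,w=im.shape[:2];h=min(h,600-y);w=min(w,800-x);W[y:y+h,x:x+w]=im[:h,:w]
cv2.imwrite("pics/crop1.png",W)
E
```

```text
(no output)
```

View pics/crop1.png

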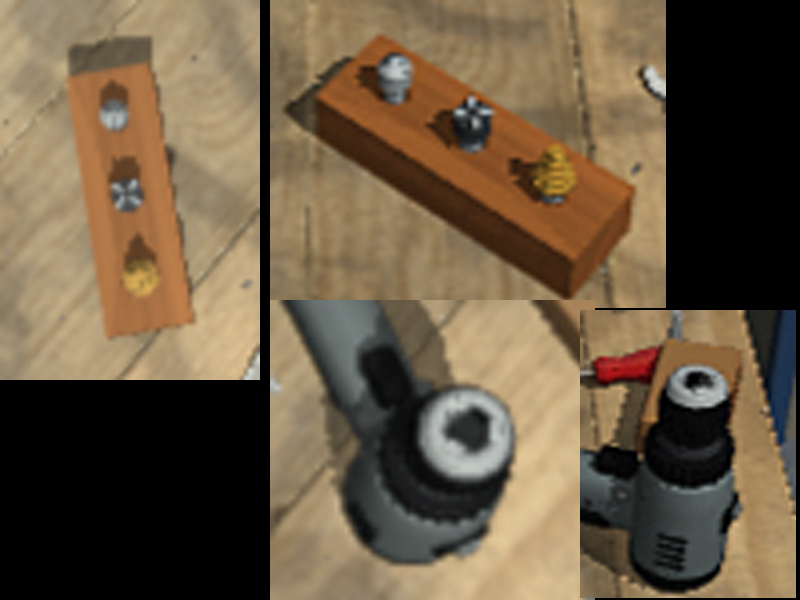

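```bash
cat > h.py <<'E'
import numpy as np,cv2
from cell import monitor,viewer,robot
def ray(p,uv):
    d=p["R"].T@np.linalg.inv(p["camera_matrix"])@[uv[0],uv[1],1.]
    return -p["R"].T@p["t"],d
def plane(p,uv,z):
    c,d=ray(p,uv); return c+d*(z-c[2])/d[2]
def tri(*obs):
    A=0;b=0
    for p,uv in obs:
        c,d=ray(p,uv);d/=np.linalg.norm(d);M=np.eye(3)-np.outer(d,d);A=A+M;b=b+M@c
    X=np.linalg.solve(A,b); return X
def proj(p,X):
    q=p["camera_matrix"]@(p["R"]@X+p["t"]);return q[:2]/q[2]
E
python3 - <<'E'
from h import *
T=viewer.camera_params("top");S=viewer.camera_params("scene")
t=cv2.imread("pics/top0.png");s=cv2.imread("pics/scene0.png")
def stand(im,roi,lo):
    x,y,w,h=roi;hsv=cv2.cvtColor(im,cv2.COLOR_BGR2HSV);m=cv2.inRange(hsv,lo,(14,255,255));mm=np.zeros_like(m);mm[y:y+h,x:x+w]=m[y:y+h,x:x+w]
    c=max(cv2.findContours(mm,0,2)[0],key=cv2.contourArea);return c[:,0]
for nm,im,P,roi in(("top",t,T,(200,190,50,95)),("scene",s,S,(235,215,85,70))):
    c=stand(im,roi,(4,110,110));print(nm,len(c),cv2.contourArea(c))
    w=np.array([plane(P,q,.034)[:2] for q in c],np.float32)
    print(cv2.minAreaRect(w*1000))
def nose(im,roi):
    x,y,w,h=roi;hsv=cv2.cvtColor(im[y:y+h,x:x+w],cv2.COLOR_BGR2HSV);m=cv2.inRange(hsv,(0,0,140),(180,50,255))
    c=max(cv2.findContours(m,0,2)[0],key=cv2.contourArea);return c[:,0]+[x,y]
for nm,im,P,roi in(("top",t,T,(315,170,27,35)),("scene",s,S,(303,125,27,30))):
    c=nose(im,roi);e=cv2.fitEllipse(cv2.convexHull(c));print(nm,e,plane(P,e[0],.159))
for X in((223.5,218.5),(226.7,238),(230.2,259)):print(plane(T,X,.050))
for X in((230+122/4.4,215+70/4.4),(230+200/4.4,215+118/4.4),(230+283/4.4,215+175/4.4)):print(plane(S,X,.050))
h=[(292,135),(302,165)]
for X in h: print("handle",plane(T,X,.10))
for X in ((228,157),): print("glass",plane(T,X,.04))
for q in((215,100),(180,60),(115,237)): print("lamp0/.3",plane(T,q,0),plane(T,q,.3))
E
```

```text
top 61 1365.5
((476.30731201171875, -169.22731018066406), (149.81301879882812, 50.54248809814453), 4.873490333557129)
scene 122 1392.0
((470.2076416015625, -169.2444305419922), (160.5028839111328, 54.09432601928711), 3.0599985122680664)
top ((329.206298828125, 186.19578552246094), (16.52643585205078, 17.091567993164062), 36.50965118408203) [ 0.55201651 -0.3904818   0.159     ]
scene ((317.8262023925781, 135.67263793945312), (11.377690315246582, 14.42944622039795), 102.55697631835938) [ 0.54825852 -0.3868024   0.159     ]
[ 0.52142715 -0.16587631  0.05      ]
[ 0.47686672 -0.16976757  0.05      ]
[ 0.42985478 -0.17399089  0.05      ]
[ 0.52139509 -0.16472765  0.05      ]
[ 0.47558426 -0.16867395  0.05      ]
[ 0.42706874 -0.17017049  0.05      ]
handle [ 0.68813917 -0.33522145  0.1       ]
handle [ 0.61703844 -0.3495657   0.1       ]
glass [ 0.66810941 -0.18671351  0.04      ]
lamp0/.3 [ 0.83379193 -0.16391082  0.        ] [ 0.69416136 -0.18077116  0.3       ]
lamp0/.3 [ 0.95331183 -0.0810034   0.        ] [ 0.77656585 -0.1236096   0.3       ]
lamp0/.3 [0.50759911 0.09579371 0.        ] [ 0.46926368 -0.00171465  0.3       ]
```

```bash
cat >> h.py <<'E'
from scipy.spatial.transform import Rotation as Ro
def delta(pos,yaw_deg,pos0=None,rot0=None):
    "tool-frame shift and turn from measured pose to a tool-down pose with world yaw"
    o=monitor.observe();R0=Ro.from_euler("xyz",o["tool_rot"] if rot0 is None else rot0)
    p0=o["tool_pos"] if pos0 is None else pos0
    d=R0.inv().apply(np.array(pos)-p0); w=(R0.inv()*Ro.from_euler("xyz",[180,0,yaw_deg],degrees=True)).as_rotvec(degrees=True)
    return np.round(d*1000,1),np.round(w,2)
E
python3 - <<'E'
from h import *
T=viewer.camera_params("top");S=viewer.camera_params("scene")
for n,a,b in(("elbow",(12,272),(135,270)),("head",(143,50),(135,28)),("shade",(205,75),(175,95)),("base",(115,237),(168,325))):print(n,tri((T,a),(S,b)))
print(delta([.36,.25,.30],100)); print(delta([.40,0.0,.30],60)); print(delta([.522,-.166,.2],4.9))
E
```

```text
elbow [0.42228983 0.13800628 0.33943581]
head [ 0.71064989 -0.09329185  0.4457128 ]
shade [ 0.75147386 -0.16727118  0.27769514]
base [0.50415177 0.0872745  0.0258471 ]
(array([-269.5, -179. ,  -73.7]), array([-8.000e-02,  3.000e-02,  6.271e+01]))
(array([-382. , -405.8,  -73.4]), array([-7.0000e-02,  6.0000e-02,  1.0271e+02]))
(array([-547.8, -527.9,   26.7]), array([-4.0000e-02,  1.1000e-01,  1.5781e+02]))
```

```bash
python3 - <<'E'
from h import *
R=Ro.from_euler("xyz",monitor.observe()["tool_rot"])
print(delta([.163,.338,.2],162.7-85))
E
```

```text
(array([ -55.2, -153.4,   26.3]), array([-7.000e-02,  5.000e-02,  8.501e+01]))
```

move_arm --deltas '[{"x":-0.007,"y":-0.019,"z":0.003,"wz":10.6,"hand":1},{"x":-0.014,"y":-0.038,"z":0.006,"wz":21.2,"hand":1},{"x":-0.021,"y":-0.057,"z":0.01,"wz":31.8,"hand":1},{"x":-0.028,"y":-0.077,"z":0.013,"wz":42.4,"hand":1},{"x":-0.035,"y":-0.096,"z":0.016,"wz":53,"hand":1},{"x":-0.042,"y":-0.115,"z":0.02,"wz":63.6,"hand":1},{"x":-0.049,"y":-0.134,"z":0.023,"wz":74.2,"hand":1},{"x":-0.055,"y":-0.153,"z":0.026,"wz":84.8,"hand":1}]'

```text
schema error: expected keys x, y, z, wx, wy, wz, hand
```

```bash
python3 - <<'E'
from h import *
o=monitor.observe();print(o["tool_pos"],o["tool_rot"],o["qpos"])
q0=np.arctan2(o["tool_pos"][1],o["tool_pos"][0]);y0=np.degrees(o["tool_rot"][2])
for i in range(1,9):
    a=q0-i*.14
    print(delta([.37*np.cos(a),.37*np.sin(a),.2],y0-i*np.degrees(.14)))
E
```

```text
[0.15587274 0.5009432  0.22611838] [-3.14020629e+00 -2.37192376e-04  2.83981072e+00] [ 1.12296876e+00  3.42655639e-01  1.52490646e+00  3.44028257e-05
  1.27543668e+00 -1.46055837e-01]
(array([ -51.7, -158.2,   26.3]), array([-0.08, -0.01,  8.02]))
(array([-102.3, -169. ,   26.3]), array([-0.08, -0.  , 16.04]))
(array([-150.9, -186.7,   26.3]), array([-0.08,  0.  , 24.06]))
(array([-196.6, -211.1,   26.4]), array([-8.000e-02,  1.000e-02,  3.209e+01]))
(array([-238.4, -241.6,   26.4]), array([-8.000e-02,  1.000e-02,  4.011e+01]))
(array([-275.6, -277.6,   26.4]), array([-8.000e-02,  2.000e-02,  4.813e+01]))
(array([-307.3, -318.5,   26.5]), array([-8.000e-02,  3.000e-02,  5.615e+01]))
(array([-333.1, -363.4,   26.5]), array([-8.000e-02,  3.000e-02,  6.417e+01]))
```

move_arm --deltas '[{"x":-0.007,"y":-0.019,"z":0.003,"wx":0,"wy":0,"wz":10.6,"hand":1},{"x":-0.014,"y":-0.038,"z":0.006,"wx":0,"wy":0,"wz":21.2,"hand":1},{"x":-0.021,"y":-0.057,"z":0.01,"wx":0,"wy":0,"wz":31.8,"hand":1},{"x":-0.028,"y":-0.077,"z":0.013,"wx":0,"wy":0,"wz":42.4,"hand":1},{"x":-0.035,"y":-0.096,"z":0.016,"wx":0,"wy":0,"wz":53,"hand":1},{"x":-0.042,"y":-0.115,"z":0.02,"wx":0,"wy":0,"wz":63.6,"hand":1},{"x":-0.049,"y":-0.134,"z":0.023,"wx":0,"wy":0,"wz":74.2,"hand":1},{"x":-0.055,"y":-0.153,"z":0.026,"wx":0,"wy":0,"wz":84.8,"hand":1}]'

```text
time: 1.1
tool_pos: [0.1629, 0.338, 0.2004]
tool_rot: [-3.141, 0.0, 1.354]
contact_force: [0.1, 0.2, 0.3]
opening: 0.0919
```

```bash
python3 - <<'E'
from h import *
o=monitor.observe();print(o["time"],o["tool_pos"],o["tool_rot"],o["qpos"])
q0=np.arctan2(o["tool_pos"][1],o["tool_pos"][0]);y0=np.degrees(o["tool_rot"][2])
for i in range(1,9):
    a=q0-i*.14
    print(delta([.37*np.cos(a),.37*np.sin(a),.2],y0-i*np.degrees(.14)))
E
```

```text
1.1 [0.16291551 0.33800673 0.20039927] [-3.14136033e+00  4.97519605e-04  1.35365766e+00] [ 9.16613435e-01  9.27729497e-02  1.93256773e+00 -1.02977251e-07
  1.11680106e+00  1.13375220e+00]
(array([-20.5,  48.2,   0.4]), array([-0.01,  0.03,  8.02]))
(array([-42.6,  95. ,   0.4]), array([-1.000e-02,  3.000e-02,  1.604e+01]))
(array([-71.1, 138.2,   0.4]), array([-1.000e-02,  3.000e-02,  2.406e+01]))
(array([-105.3,  177.1,    0.4]), array([-0.000e+00,  3.000e-02,  3.209e+01]))
(array([-144.6,  210.8,    0.4]), array([-0.000e+00,  3.000e-02,  4.011e+01]))
(array([-188.2,  238.6,    0.4]), array([-0.000e+00,  3.000e-02,  4.813e+01]))
(array([-235.2,  260.2,    0.5]), array([0.000e+00, 3.000e-02, 5.615e+01]))
(array([-284.9,  274.9,    0.5]), array([0.000e+00, 3.000e-02, 6.417e+01]))
```

move_arm --deltas '[{"x":-0.02,"y":0.048,"z":0,"wx":0,"wy":0,"wz":8,"hand":1},{"x":-0.043,"y":0.095,"z":0,"wx":0,"wy":0,"wz":16,"hand":1},{"x":-0.071,"y":0.138,"z":0,"wx":0,"wy":0,"wz":24,"hand":1},{"x":-0.105,"y":0.177,"z":0,"wx":0,"wy":0,"wz":32,"hand":1},{"x":-0.145,"y":0.211,"z":0,"wx":0,"wy":0,"wz":40,"hand":1},{"x":-0.188,"y":0.239,"z":0,"wx":0,"wy":0,"wz":48,"hand":1},{"x":-0.235,"y":0.26,"z":0,"wx":0,"wy":0,"wz":56,"hand":1},{"x":-0.285,"y":0.275,"z":0,"wx":0,"wy":0,"wz":64,"hand":1}]'

```text
time: 2.1
tool_pos: [0.3725, 0.0009, 0.2006]
tool_rot: [-3.141, -0.0, 0.238]
contact_force: [1.1, 0.7, -0.0]
opening: 0.092
```

```bash
python3 - <<'E'
from h import *
o=monitor.observe();print(o["time"],o["tool_pos"],o["tool_rot"],o["qpos"])
print(delta([.522,-.166,.17],4.9))
w=viewer.camera_params("wrist");R=Ro.from_euler("xyz",o["tool_rot"]).as_matrix()
c=-w["R"].T@w["t"];print("cam in tool",R.T@(c-o["tool_pos"]),"axes",(R.T@w["R"].T).round(3),w["camera_matrix"])
E
```

```text
2.1 [0.37251852 0.00087338 0.20060308] [-3.14148601e+00 -1.97315733e-04  2.38157413e-01] [-2.04368845e-01  8.69267112e-02  1.93860637e+00  2.01341262e-04
  1.11592694e+00  1.12818161e+00]
(array([105.9, 197.4,  30.6]), array([-0.01, -0.01,  8.75]))
cam in tool [ 0.07965302  0.0001982  -0.1587851 ] axes [[ 0.    -0.956 -0.292]
 [ 1.     0.     0.   ]
 [-0.    -0.292  0.956]] [[295.47985987   0.         257.76980945]
 [  0.         295.47985987 191.43173058]
 [  0.           0.           1.        ]]
```

move_arm --deltas '[{"x":0.02,"y":0.05,"z":0.005,"wx":0,"wy":0,"wz":2,"hand":1},{"x":0.04,"y":0.1,"z":0.01,"wx":0,"wy":0,"wz":4,"hand":1},{"x":0.065,"y":0.15,"z":0.02,"wx":0,"wy":0,"wz":6,"hand":1},{"x":0.09,"y":0.185,"z":0.025,"wx":0,"wy":0,"wz":8,"hand":1},{"x":0.106,"y":0.197,"z":0.03,"wx":0,"wy":0,"wz":8.8,"hand":1},{"x":0.106,"y":0.197,"z":0.03,"wx":0,"wy":0,"wz":8.8,"hand":1}]'

```text
time: 2.85
tool_pos: [0.5226, -0.1636, 0.1695]
tool_rot: [-3.141, 0.002, 0.089]
contact_force: [-0.3, 0.3, 0.2]
opening: 0.0916
```

```bash
python3 - <<'E'
from h import *
o=monitor.observe();print(o["time"],o["tool_pos"],o["tool_rot"],o["qpos"])
w=viewer.camera_params("wrist");im=viewer.read_camera("wrist")[:,:,::-1]
np.save("w1.npy",w,allow_pickle=True);cv2.imwrite("pics/w1.png",im)
print([proj(w,np.array([.522,-.166,z])).round(1) for z in(.034,.048,.062)])
E
```

```text
2.85 [ 0.52264195 -0.16356983  0.16946955] [-3.14050944e+00  1.62265238e-03  8.86567159e-02] [-4.43339486e-01  4.35414712e-01  1.54647706e+00  1.20342178e-04
  1.16164874e+00  1.03875302e+00]
[array([260.1, 182.7]), array([260.2, 186.4]), array([260.3, 190.6])]
```

View pics/w1.png

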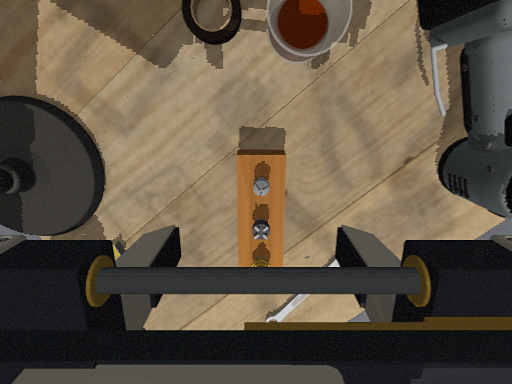

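The countersink shows at wrist (261,186) and the block edges at u=237 and 285. That agrees with the estimate to about 1 mm in y. Next I descend.

```bash
python3 - <<'E'
from h import *
print(delta([.522,-.167,.04],4.9))
im=cv2.imread("pics/w1.png");w=np.load("w1.npy",allow_pickle=True).item()
h=cv2.cvtColor(im[172:202,245:278],cv2.COLOR_BGR2HSV);m=cv2.inRange(h,(0,0,100),(180,70,255))
c=max(cv2.findContours(m,0,2)[0],key=cv2.contourArea);(u,v),r=cv2.minEnclosingCircle(c);print(u+245,v+172,r,plane(w,(u+245,v+172),.054),monitor.observe()["tool_pos"])
E
```

```text
(array([-1.000e-01,  4.200e+00,  1.299e+02]), array([-0.07,  0.1 ,  0.22]))
260.6428575515747 187.7857141494751 7.9572553634643555 [ 0.52240082 -0.16638752  0.054     ] [ 0.52197961 -0.16294992  0.16987367]
```

move_arm --deltas '[{"x":0,"y":0.004,"z":0.03,"wx":0,"wy":0,"wz":0,"hand":0.6},{"x":0,"y":0.004,"z":0.06,"wx":0,"wy":0,"wz":0,"hand":0.6},{"x":0,"y":0.004,"z":0.09,"wx":0,"wy":0,"wz":0,"hand":0.6},{"x":0,"y":0.004,"z":0.11,"wx":0,"wy":0,"wz":0,"hand":0.6},{"x":0,"y":0.004,"z":0.11,"wx":0,"wy":0,"wz":0,"hand":0.6},{"x":0,"y":0.004,"z":0.11,"wx":0,"wy":0,"wz":0,"hand":0.6}]'

```text
time: 3.65
tool_pos: [0.5231, -0.167, 0.0619]
tool_rot: [3.141, -0.001, 0.09]
contact_force: [-0.5, -0.2, 0.2]
opening: 0.0554
```

```bash
python3 - <<'E'
from h import *
print(delta([.522,-.167,.04],4.9),monitor.observe()["qvel"])
viewer.read_camera("top")
print(delta([.522,-.167,.04],4.9),monitor.observe()["opening"])
E
```

```text
(array([-1.2, -0.1, 21.9]), array([ 0.04, -0.07,  0.24])) [-0.00260516 -0.00571514 -0.01176724  0.00027862 -0.00386265  0.00064291]
(array([-1.4, -0.3, 22.1]), array([ 0.06, -0.1 ,  0.23])) 0.054939439182557066
```

move_arm --deltas '[{"x":-0.001,"y":0,"z":0.012,"wx":0,"wy":0,"wz":0,"hand":0.6},{"x":-0.001,"y":0,"z":0.022,"wx":0,"wy":0,"wz":0,"hand":0.6},{"x":-0.001,"y":0,"z":0.022,"wx":0,"wy":0,"wz":0,"hand":0.6},{"x":-0.001,"y":0,"z":0.022,"wx":0,"wy":0,"wz":0,"hand":0.3},{"x":-0.001,"y":0,"z":0.022,"wx":0,"wy":0,"wz":0,"hand":0},{"x":-0.001,"y":0,"z":0.022,"wx":0,"wy":0,"wz":0,"hand":0},{"x":-0.001,"y":0,"z":0.022,"wx":0,"wy":0,"wz":0,"hand":0},{"x":-0.001,"y":0,"z":0.022,"wx":0,"wy":0,"wz":0,"hand":0}]' --grip_force 20

```text
time: 4.7
tool_pos: [0.5219, -0.1673, 0.0388]
tool_rot: [3.142, -0.0, 0.089]
contact_force: [0.2, -0.4, -0.1]
opening: 0.0147
```

move_arm --deltas '[{"x":0,"y":0,"z":-0.01,"wx":0,"wy":0,"wz":0,"hand":0},{"x":0,"y":0,"z":-0.03,"wx":0,"wy":0,"wz":0,"hand":0},{"x":0,"y":0,"z":-0.06,"wx":0,"wy":0,"wz":0,"hand":0},{"x":0,"y":0,"z":-0.1,"wx":0,"wy":0,"wz":0,"hand":0},{"x":0,"y":0,"z":-0.14,"wx":0,"wy":0,"wz":0,"hand":0},{"x":0,"y":0,"z":-0.18,"wx":0,"wy":0,"wz":0,"hand":0},{"x":0,"y":0,"z":-0.2,"wx":0,"wy":0,"wz":0,"hand":0},{"x":0,"y":0,"z":-0.2,"wx":0,"wy":0,"wz":0,"hand":0}]'

```text
time: 5.7
tool_pos: [0.5225, -0.1675, 0.2408]
tool_rot: [3.14, -0.004, 0.089]
contact_force: [-0.1, -0.7, -0.5]
opening: 0.015
```

```bash
python3 - <<'E'
from h import *
o=monitor.observe();print(o["time"],o["tool_pos"],o["tool_rot"],o["qpos"],o["opening"])
w=viewer.camera_params("wrist");im=viewer.read_camera("wrist")[:,:,::-1];cv2.imwrite("pics/w2.png",im)
s=viewer.read_camera("scene")[:,:,::-1];cv2.imwrite("pics/s2.png",s)
W=np.zeros((384,800,3),np.uint8);W[:,:512]=im
a=proj(viewer.camera_params("scene"),o["tool_pos"]).astype(int);x,y=max(a[0]-36,0),max(a[1]-48,0)
c=cv2.resize(s[y:y+96,x:x+72],None,fx=4,fy=4,interpolation=2);W[:c.shape[0],512:512+c.shape[1]]=c[:384,:288];cv2.imwrite("pics/w2c.png",W)
print(a,delta([.551,-.389,.24],4.9),proj(w,np.array([.551,-.389,.159])))
E
```

```text
5.7 [ 0.52249009 -0.16753083  0.24078153] [ 3.13952219 -0.00363686  0.08917613] [-4.50030002e-01  3.72802496e-01  1.43819061e+00  9.34314000e-05
  1.32641561e+00  1.03157155e+00] 0.015035821979379886
[257 160] (array([  9.7, 223.7,  -2. ]), array([-0.03,  0.04,  0.21])) [519.65122963 188.97834918]
```

View pics/w2c.png

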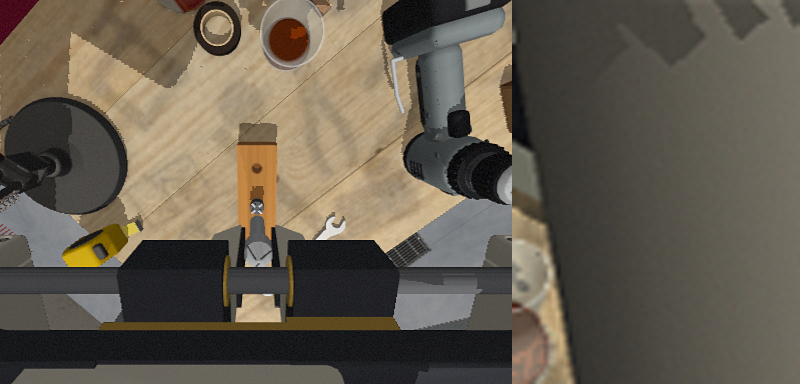

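The bit is held at wrist (258,245) and its hole in the stand is empty at (257,168). The other bits are undisturbed. I'll go to a viewing pose just short of the chuck.

move_arm --deltas '[{"x":-0.005,"y":0.045,"z":-0.008,"wx":0,"wy":0,"wz":0,"hand":0},{"x":-0.012,"y":0.095,"z":-0.016,"wx":0,"wy":0,"wz":0,"hand":0},{"x":-0.02,"y":0.145,"z":-0.02,"wx":0,"wy":0,"wz":0,"hand":0},{"x":-0.028,"y":0.19,"z":-0.02,"wx":0,"wy":0,"wz":0,"hand":0},{"x":-0.03,"y":0.22,"z":-0.02,"wx":0,"wy":0,"wz":0,"hand":0},{"x":-0.03,"y":0.22,"z":-0.02,"wx":0,"wy":0,"wz":0,"hand":0},{"x":-0.03,"y":0.22,"z":-0.02,"wx":0,"wy":0,"wz":0,"hand":0}]'

```text
time: 6.68
tool_pos: [0.5114, -0.3881, 0.2574]
tool_rot: [-3.139, 0.001, 0.089]
contact_force: [1.0, -0.1, -0.7]
opening: 0.0147
```

```bash
python3 - <<'E'
from h import *
viewer.read_camera("top")
o=monitor.observe();print(o["time"],o["tool_pos"],o["tool_rot"],o["qpos"],o["opening"])
w=viewer.camera_params("wrist");im=viewer.read_camera("wrist")[:,:,::-1];cv2.imwrite("pics/w3.png",im)
np.save("w3.npy",w,allow_pickle=True);print(proj(w,np.array([.551,-.389,.159])))
cv2.imwrite("pics/w3c.png",cv2.resize(im[90:290,150:400],None,fx=3,fy=3,interpolation=2))
E
```

```text
6.725 [ 0.51159884 -0.38783064  0.25789606] [-3.13989111e+00  9.18746247e-04  8.99959314e-02] [-7.68146243e-01  5.48202347e-01  1.10862834e+00  4.18874518e-04
  1.48665012e+00  7.12619335e-01] 0.014987141008144892
[263.17885973 149.68663905]
```

View pics/w3c.png

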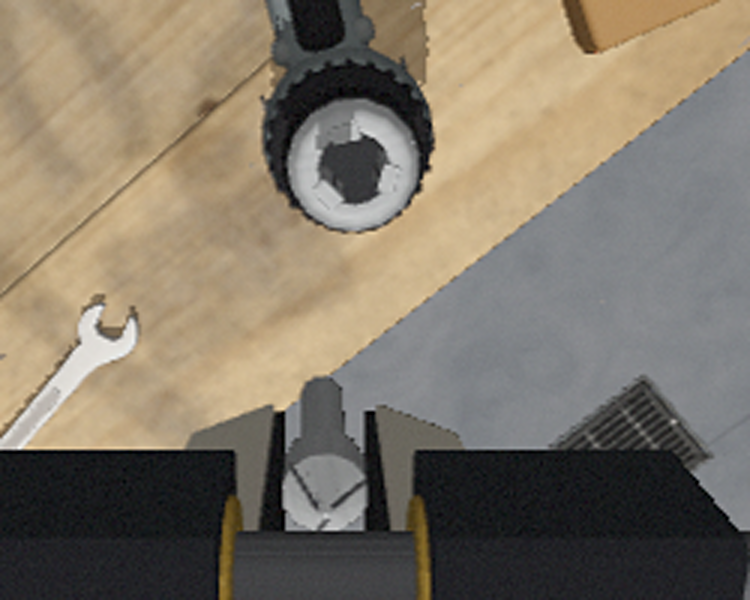

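The chuck mouth is at wrist ~(268,145), open, with its three jaws visible. The held bit's cone is at (258,253) and its foot at (257,218).

```bash
python3 - <<'E'
from h import *
w=np.load("w3.npy",allow_pickle=True).item();im=cv2.imread("pics/w3.png")
x,y,ww,hh=243,118,50,52
h=cv2.cvtColor(im[y:y+hh,x:x+ww],cv2.COLOR_BGR2HSV);m=cv2.inRange(h,(0,0,140),(180,60,255))
c=max(cv2.findContours(m,0,2)[0],key=cv2.contourArea);e=cv2.fitEllipse(cv2.convexHull(c));u=(e[0][0]+x,e[0][1]+y)
print(u,e[1],plane(w,u,.159))
T=np.array([.5116,-.3878,.2579])
for z,l in((-.034,"foot"),(-.034+.048,"headtop")):print(l,proj(w,T+[0,0,z]).round(1))
print(delta(plane(w,u,.159)*[1,1,0]+[0,0,.2],5.2))
E
```

```text
(267.1953010559082, 146.46170806884766) (39.10661315917969, 40.91877746582031) [ 0.55411972 -0.39221672  0.159     ]
foot [257.6 219.8]
headtop [257.4 253.5]
(array([41.8,  8.3, 58.3]), array([-0.06,  0.03, -0.02]))
```

move_arm --deltas '[{"x":0.02,"y":0.004,"z":0,"wx":0,"wy":0,"wz":0,"hand":0},{"x":0.041,"y":0.008,"z":0.01,"wx":0,"wy":0,"wz":0,"hand":0},{"x":0.041,"y":0.008,"z":0.03,"wx":0,"wy":0,"wz":0,"hand":0},{"x":0.041,"y":0.008,"z":0.05,"wx":0,"wy":0,"wz":0,"hand":0},{"x":0.041,"y":0.008,"z":0.058,"wx":0,"wy":0,"wz":0,"hand":0},{"x":0.041,"y":0.008,"z":0.058,"wx":0,"wy":0,"wz":0,"hand":0}]'

```text
time: 7.52
tool_pos: [0.5532, -0.3927, 0.2007]
tool_rot: [-3.141, 0.0, 0.09]
contact_force: [-0.4, 0.7, -0.5]
opening: 0.015
```

```bash
python3 - <<'E'
from h import *
t=viewer.read_camera("top")[:,:,::-1]
o=monitor.observe();print(o["time"],o["tool_pos"],o["tool_rot"],o["contact_force"])
w=viewer.camera_params("wrist");im=viewer.read_camera("wrist")[:,:,::-1];s=viewer.read_camera("scene")[:,:,::-1]
W=np.zeros((600,800,3),np.uint8)
W[:,:450]=cv2.resize(im[150:300,200:312],(450,600),interpolation=2)
W[:300,455:755]=cv2.resize(s[95:170,280:355],(300,300),interpolation=2)
W[300:,455:755]=cv2.resize(t[150:225,290:365],(300,300),interpolation=2)
cv2.imwrite("pics/w4.png",W)
print(proj(w,np.array([.553,-.3923,.159])),proj(w,o["tool_pos"]+[0,0,-.034]))
E
```

```text
7.575 [ 0.5534485  -0.39308298  0.20143287] [ 3.14107712e+00 -6.67292203e-04  8.96889099e-02] [ 0.64090673 -0.01966857  0.44018728]
[256.41683789 215.90425896] [257.53592692 219.84978848]
```

View pics/w4.png

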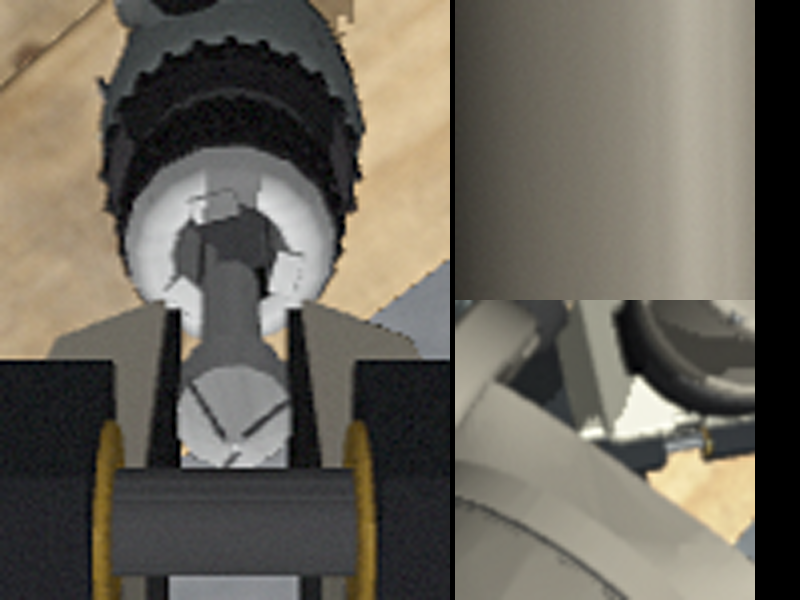

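```bash
python3 - <<'E'
from h import *
a=np.linspace(0,2*np.pi,181)
w4=viewer.camera_params("wrist");w3=np.load("w3.npy",allow_pickle=True).item()
for n,w,(x0,y0,k) in(("w4",w4,(200,150,4)),("w3",w3,(150,90,3))):
  for r,z in((.0165,.159),(.0165,.151),(.018,.151),(.009,.159),(.0215,.151)):
    P=np.array([proj(w,np.array([.553+r*np.cos(t),-.3923+r*np.sin(t),z])) for t in a]);P=(P-[x0,y0])*k
    print(n,r,z,P.min(0).round(),P.max(0).round())
o=monitor.observe();print(o["tool_pos"],o["time"])
E
```

```text
w4 0.0165 0.159 [133. 177.] [313. 345.]
w4 0.0165 0.151 [136. 164.] [311. 327.]
w4 0.018 0.151 [128. 156.] [318. 334.]
w4 0.009 0.159 [174. 217.] [272. 308.]
w4 0.0215 0.151 [110. 138.] [337. 351.]
w3 0.0165 0.159 [295. 115.] [408. 229.]
w3 0.0165 0.151 [296. 113.] [406. 223.]
w3 0.018 0.151 [291. 108.] [411. 228.]
w3 0.009 0.159 [321. 142.] [382. 204.]
w3 0.0215 0.151 [279.  96.] [423. 239.]
[ 0.55351435 -0.39350139  0.2019072 ] 7.675
```

move_arm --deltas '[{"x":0,"y":0,"z":0.006,"wx":0,"wy":0,"wz":0,"hand":0},{"x":0,"y":0,"z":0.012,"wx":0,"wy":0,"wz":0,"hand":0},{"x":0,"y":0,"z":0.018,"wx":0,"wy":0,"wz":0,"hand":0},{"x":0,"y":0,"z":0.023,"wx":0,"wy":0,"wz":0,"hand":0},{"x":0,"y":0,"z":0.023,"wx":0,"wy":0,"wz":0,"hand":0}]'

```text
time: 8.3
tool_pos: [0.5529, -0.3932, 0.177]
tool_rot: [-3.141, 0.001, 0.089]
contact_force: [0.3, -0.1, -0.3]
opening: 0.015
```

move_arm --deltas '[{"x":0,"y":0,"z":0.006,"wx":0,"wy":0,"wz":0,"hand":0},{"x":0,"y":0,"z":0.01,"wx":0,"wy":0,"wz":0,"hand":0},{"x":0,"y":0,"z":0.012,"wx":0,"wy":0,"wz":0,"hand":0},{"x":0,"y":0,"z":0.012,"wx":0,"wy":0,"wz":0,"hand":0}]'

```text
time: 8.8
tool_pos: [0.5531, -0.3933, 0.1655]
tool_rot: [-3.141, 0.0, 0.089]
contact_force: [-0.2, -0.1, -0.8]
opening: 0.0149
```

move_arm --deltas '[{"x":0,"y":0,"z":0.0015,"wx":0,"wy":0,"wz":0,"hand":0},{"x":0,"y":0,"z":0.003,"wx":0,"wy":0,"wz":0,"hand":0},{"x":0,"y":0,"z":0.003,"wx":0,"wy":0,"wz":0,"hand":0}]'

```text
time: 9.18
tool_pos: [0.5531, -0.3933, 0.1625]
tool_rot: [-3.141, 0.0, 0.089]
contact_force: [-0.0, -0.5, -0.5]
opening: 0.015
```

Still no contact, so the foot is at most about 1 mm above the floor. Release.

move_arm --deltas '[{"x":0,"y":0,"z":0,"wx":0,"wy":0,"wz":0,"hand":0.25},{"x":0,"y":0,"z":0,"wx":0,"wy":0,"wz":0,"hand":0.5},{"x":0,"y":0,"z":0,"wx":0,"wy":0,"wz":0,"hand":0.75},{"x":0,"y":0,"z":-0.02,"wx":0,"wy":0,"wz":0,"hand":1},{"x":0,"y":0,"z":-0.05,"wx":0,"wy":0,"wz":0,"hand":1},{"x":-0.02,"y":0,"z":-0.08,"wx":0,"wy":0,"wz":0,"hand":1},{"x":-0.04,"y":0,"z":-0.08,"wx":0,"wy":0,"wz":0,"hand":1},{"x":-0.04,"y":0,"z":-0.08,"wx":0,"wy":0,"wz":0,"hand":1}]'

```text
time: 10.18
tool_pos: [0.5125, -0.3972, 0.2434]
tool_rot: [3.141, -0.0, 0.088]
contact_force: [-0.2, 0.9, 0.2]
opening: 0.0885
```

```bash
python3 - <<'E'
from h import *
viewer.read_camera("top")
o=monitor.observe();print(o["time"],o["tool_pos"],o["tool_rot"],o["qpos"],o["opening"])
w=viewer.camera_params("wrist");im=viewer.read_camera("wrist")[:,:,::-1];np.save("w5.npy",w,allow_pickle=True);cv2.imwrite("pics/w5.png",im)
for X in((.5535,-.3935,.159),(.5535,-.3935,.177),(.5535,-.3935,.185)):print(((proj(w,np.array(X))-[170,100])*3).round())
cv2.imwrite("pics/w5c.png",cv2.resize(im[100:220,170:340],None,fx=3,fy=3,interpolation=2))
E
```

```text
10.225 [ 0.51314332 -0.39700284  0.24291766] [-3.14157811e+00 -3.45995325e-04  8.83871608e-02] [-7.76644066e-01  5.67713735e-01  1.11524391e+00  2.74504130e-04
  1.45842166e+00  7.05734344e-01] 0.08982430366780156
[263. 153.]
[263. 164.]
[263. 170.]
```

View pics/w5c.png

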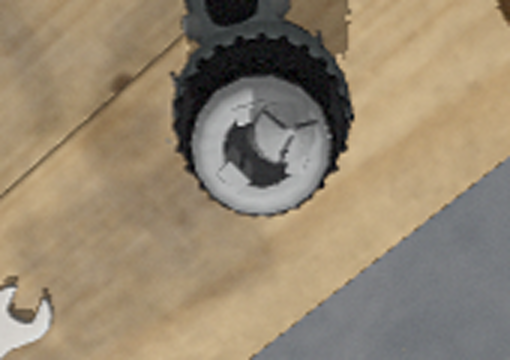

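The bit is in the bore but leaning. Its cone is at crop (290,135), against about (263,165) for upright, roughly 0.2 rad. That is within the limits and the jaws should centre it. Next I wind the wrist back (q6 to about −2.9) over the axis, so one grasp covers the whole turn.

move_arm --deltas '[{"x":0.005,"y":0.001,"z":0,"wx":0,"wy":0,"wz":-10.5,"hand":1},{"x":0.01,"y":0.002,"z":0,"wx":0,"wy":0,"wz":-21,"hand":1},{"x":0.015,"y":0.003,"z":0,"wx":0,"wy":0,"wz":-31.5,"hand":1},{"x":0.02,"y":0.004,"z":0,"wx":0,"wy":0,"wz":-42,"hand":1},{"x":0.025,"y":0.005,"z":0,"wx":0,"wy":0,"wz":-52.5,"hand":1},{"x":0.03,"y":0.006,"z":0,"wx":0,"wy":0,"wz":-63,"hand":1},{"x":0.035,"y":0.007,"z":0,"wx":0,"wy":0,"wz":-73.5,"hand":1},{"x":0.04,"y":0.007,"z":0,"wx":0,"wy":0,"wz":-84,"hand":1}]'

```text
time: 11.28
tool_pos: [0.5547, -0.4, 0.2417]
tool_rot: [-3.141, -0.001, 1.562]
contact_force: [0.0, 0.3, -1.1]
opening: 0.0918
```

move_arm --deltas '[{"x":0,"y":0,"z":0,"wx":0,"wy":0,"wz":-10.5,"hand":1},{"x":0,"y":0,"z":0,"wx":0,"wy":0,"wz":-21,"hand":1},{"x":0,"y":0,"z":0,"wx":0,"wy":0,"wz":-31.5,"hand":1},{"x":0,"y":0,"z":0,"wx":0,"wy":0,"wz":-42,"hand":1},{"x":0,"y":0,"z":0,"wx":0,"wy":0,"wz":-52.5,"hand":1},{"x":0,"y":0,"z":0,"wx":0,"wy":0,"wz":-63,"hand":1},{"x":0,"y":0,"z":0,"wx":0,"wy":0,"wz":-73.5,"hand":1},{"x":0,"y":0,"z":0,"wx":0,"wy":0,"wz":-84,"hand":1}]'

```text
time: 12.28
tool_pos: [0.5545, -0.3999, 0.2417]
tool_rot: [3.141, -0.001, 3.028]
contact_force: [-0.7, 1.0, -0.1]
opening: 0.092
```

move_arm --deltas '[{"x":0,"y":0,"z":0,"wx":0,"wy":0,"wz":-10,"hand":1},{"x":0,"y":0,"z":0,"wx":0,"wy":0,"wz":-20,"hand":1},{"x":0,"y":0,"z":0,"wx":0,"wy":0,"wz":-30,"hand":1},{"x":0,"y":0,"z":0,"wx":0,"wy":0,"wz":-38,"hand":1},{"x":0,"y":0,"z":0,"wx":0,"wy":0,"wz":-38,"hand":1},{"x":0,"y":0,"z":0,"wx":0,"wy":0,"wz":-38,"hand":1}]'

```text
time: 13.02
tool_pos: [0.5541, -0.4001, 0.2422]
tool_rot: [3.141, -0.0, -2.601]
contact_force: [0.3, -0.0, -0.3]
opening: 0.0918
```

```bash
python3 - <<'E'
from h import *
viewer.read_camera("top")
o=monitor.observe();print(o["time"],o["tool_pos"],np.degrees(o["tool_rot"]),o["qpos"],o["opening"],o["joint_efforts"],o["torque"])
print(delta([.554,-.393,.125],np.degrees(o["tool_rot"][2])))
w=viewer.camera_params("wrist");im=viewer.read_camera("wrist")[:,:,::-1];cv2.imwrite("pics/w6.png",im);np.save("w6.npy",w,allow_pickle=True)
a=np.linspace(0,2*np.pi,181)
P=np.array([proj(w,np.array([.554+.0198*np.cos(t),-.393+.0198*np.sin(t),.151])) for t in a]);print("pred nose",P.min(0),P.max(0))
cv2.imwrite("pics/w6c.png",cv2.resize(im[130:270,170:340],None,fx=4,fy=4,interpolation=2))
E
```

```text
13.075 [ 0.55401826 -0.40014087  0.24228643] [ 1.79966648e+02  1.31718951e-03 -1.49003216e+02] [-7.37620077e-01  6.41629952e-01  9.86193615e-01  1.89986271e-04
  1.51431989e+00 -2.84942312e+00] 0.09176268760601086 [ 5.34666830e-02 -5.95857275e+01 -2.63718796e+01 -8.31557158e-02
 -9.49823647e-03  2.01428239e-02] [ 0.07137843  0.01376611 -0.01343728]
(array([ -3.7,   6.1, 117.3]), array([0.03, 0.  , 0.  ]))
pred nose [242.81657062 176.24608303] [287.25501301 218.45392423]
```

View pics/w6c.png

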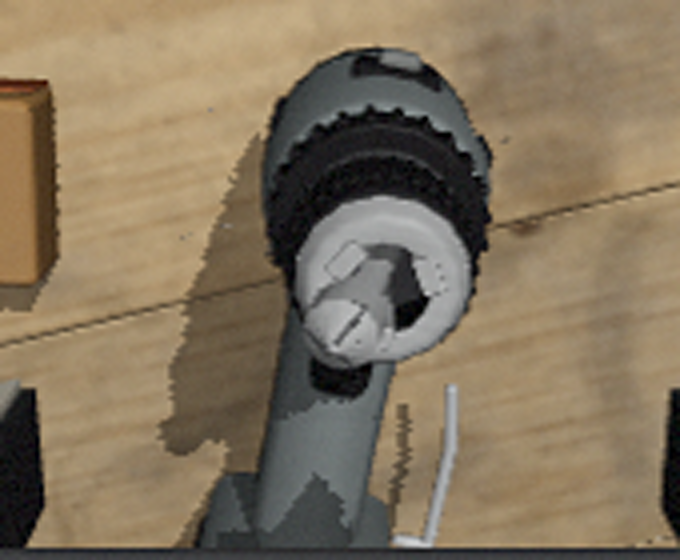

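move_arm --deltas '[{"x":-0.005,"y":0.006,"z":0,"wx":0,"wy":0,"wz":0,"hand":1},{"x":-0.005,"y":0.006,"z":0.025,"wx":0,"wy":0,"wz":0,"hand":1},{"x":-0.005,"y":0.006,"z":0.055,"wx":0,"wy":0,"wz":0,"hand":1},{"x":-0.005,"y":0.006,"z":0.085,"wx":0,"wy":0,"wz":0,"hand":1},{"x":-0.005,"y":0.006,"z":0.105,"wx":0,"wy":0,"wz":0,"hand":1},{"x":-0.005,"y":0.006,"z":0.116,"wx":0,"wy":0,"wz":0,"hand":1},{"x":-0.005,"y":0.006,"z":0.116,"wx":0,"wy":0,"wz":0,"hand":1},{"x":-0.005,"y":0.006,"z":0.116,"wx":0,"wy":0,"wz":0,"hand":1}]'

```text
time: 14.12
tool_pos: [0.5554, -0.3929, 0.1279]
tool_rot: [-3.14, 0.001, -2.599]
contact_force: [0.4, -0.4, -0.3]
opening: 0.0918
```

move_arm --deltas '[{"x":0,"y":0,"z":0,"wx":0,"wy":0,"wz":0,"hand":0.7},{"x":0,"y":0,"z":0,"wx":0,"wy":0,"wz":0,"hand":0.3},{"x":0,"y":0,"z":0,"wx":0,"wy":0,"wz":0,"hand":0.3},{"x":0,"y":0,"z":0,"wx":0,"wy":0,"wz":0,"hand":0.3},{"x":0,"y":0,"z":0,"wx":0,"wy":0,"wz":0,"hand":0.3},{"x":0,"y":0,"z":0,"wx":0,"wy":0,"wz":0,"hand":0.3}]' --grip_force 15

```text
time: 14.88
tool_pos: [0.5546, -0.3921, 0.1266]
tool_rot: [3.14, -0.0, -2.599]
contact_force: [-0.7, 2.5, 1.2]
opening: 0.0412
```

```bash
python3 - <<'E'
from h import *
o=monitor.observe();print(o["time"],o["tool_pos"],o["qpos"][5],o["opening"],o["joint_efforts"],o["torque"],o["contact_force"])
print(Ro.from_euler("xyz",o["tool_rot"]).inv().apply(o["contact_force"]))
E
```

```text
14.875 [ 0.55464264 -0.39207757  0.12661398] -2.842123843836946 0.041197531658372366 [-7.12632649e-01 -6.01499534e+01 -2.52590561e+01 -2.59458739e-01
 -8.23128037e-01  1.89836102e-02] [0.46751756 0.3293543  0.00155459] [-0.67357341  2.51071677  1.18188868]
[-0.72049964  2.49935774 -1.17828342]
```

move_arm --deltas '[{"x":0,"y":0,"z":0,"wx":0,"wy":0,"wz":0,"hand":0.3},{"x":0,"y":0,"z":0,"wx":0,"wy":0,"wz":5,"hand":0.3},{"x":0,"y":0,"z":0,"wx":0,"wy":0,"wz":13,"hand":0.3},{"x":0,"y":0,"z":0,"wx":0,"wy":0,"wz":22,"hand":0.3},{"x":0,"y":0,"z":0,"wx":0,"wy":0,"wz":31,"hand":0.3},{"x":0,"y":0,"z":0,"wx":0,"wy":0,"wz":38,"hand":0.3},{"x":0,"y":0,"z":0,"wx":0,"wy":0,"wz":40,"hand":0.3},{"x":0,"y":0,"z":0,"wx":0,"wy":0,"wz":40,"hand":0.3}]' --grip_force 45

```text
time: 15.88
tool_pos: [0.5547, -0.3924, 0.1266]
tool_rot: [3.141, -0.001, 2.988]
contact_force: [-2.6, 3.4, 2.0]
opening: 0.0407
```

```bash
cat > st.py <<'E'
from h import *
o=monitor.observe();R=Ro.from_euler("xyz",o["tool_rot"])
print(round(o["time"],2),o["tool_pos"].round(4),"q6",round(o["qpos"][5],4),"turned",round(o["qpos"][5]+2.842-(o["qpos"][0]+.737),3),"open",round(o["opening"],4),"e6",round(o["joint_efforts"][5],4),"Mz",o["torque"].round(3),"Ftool",R.inv().apply(o["contact_force"]).round(1))
E
python3 st.py
```

```text
15.88 [ 0.5547 -0.3924  0.1266] q6 -2.1457 turned 0.688 open 0.0407 e6 0.2969 Mz [0.377 0.407 0.05 ] Ftool [ 3.1  3.  -2. ]
```

move_arm --deltas '[{"x":0,"y":0,"z":0,"wx":0,"wy":0,"wz":6,"hand":0.3},{"x":0,"y":0,"z":0,"wx":0,"wy":0,"wz":14,"hand":0.3},{"x":0,"y":0,"z":0,"wx":0,"wy":0,"wz":23,"hand":0.3},{"x":0,"y":0,"z":0,"wx":0,"wy":0,"wz":32,"hand":0.3},{"x":0,"y":0,"z":0,"wx":0,"wy":0,"wz":40,"hand":0.3},{"x":0,"y":0,"z":0,"wx":0,"wy":0,"wz":46,"hand":0.3}]'

```text
time: 16.62
tool_pos: [0.5545, -0.3928, 0.1266]
tool_rot: [-3.141, -0.0, 2.182]
contact_force: [-3.1, 1.6, 0.7]
opening: 0.0406
```

```bash
python3 st.py
```

```text
16.62 [ 0.5545 -0.3928  0.1266] q6 -1.3393 turned 1.494 open 0.0406 e6 -0.8555 Mz [0.217 0.425 0.112] Ftool [ 3.1 -1.6 -0.7]
```

move_arm --deltas '[{"x":0,"y":0,"z":0,"wx":0,"wy":0,"wz":6,"hand":0.3},{"x":0,"y":0,"z":0,"wx":0,"wy":0,"wz":12,"hand":0.3},{"x":0,"y":0,"z":0,"wx":0,"wy":0,"wz":18,"hand":0.3}]'

```text
time: 17.0
tool_pos: [0.5544, -0.3929, 0.1266]
tool_rot: [-3.141, -0.0, 1.868]
contact_force: [-4.2, 1.4, 1.1]
opening: 0.0406
```

```bash
python3 st.py
```

```text
17.0 [ 0.5544 -0.3929  0.1266] q6 -1.0256 turned 1.808 open 0.0406 e6 -1.0102 Mz [0.095 0.56  0.117] Ftool [ 2.6 -3.6 -1.1]
```

move_arm --deltas '[{"x":0,"y":0,"z":0,"wx":0,"wy":0,"wz":5,"hand":0.3},{"x":0,"y":0,"z":0,"wx":0,"wy":0,"wz":10,"hand":0.3},{"x":0,"y":0,"z":0,"wx":0,"wy":0,"wz":14,"hand":0.3}]'

```text
time: 17.38
tool_pos: [0.5543, -0.3929, 0.1266]
tool_rot: [-3.14, 0.0, 1.624]
contact_force: [-4.5, 0.9, 1.0]
opening: 0.0404
```

```bash
python3 st.py
```

```text
17.38 [ 0.5543 -0.3929  0.1266] q6 -0.7822 turned 2.052 open 0.0404 e6 -0.5617 Mz [0.072 0.665 0.122] Ftool [ 1.2 -4.4 -1. ]
```

move_arm --deltas '[{"x":0,"y":0,"z":0,"wx":0,"wy":0,"wz":5,"hand":0.3},{"x":0,"y":0,"z":0,"wx":0,"wy":0,"wz":10,"hand":0.3},{"x":0,"y":0,"z":0,"wx":0,"wy":0,"wz":14,"hand":0.3}]'

```text
time: 17.75
tool_pos: [0.5542, -0.3929, 0.1266]
tool_rot: [-3.14, 0.0, 1.38]
contact_force: [-5.0, 1.2, 1.2]
opening: 0.041
```

```bash
python3 st.py
```

```text
17.75 [ 0.5542 -0.3929  0.1266] q6 -0.5379 turned 2.296 open 0.041 e6 -0.5052 Mz [0.061 0.688 0.195] Ftool [ 0.2 -5.1 -1.2]
```

move_arm --deltas '[{"x":0,"y":0,"z":0,"wx":0,"wy":0,"wz":5,"hand":0.3},{"x":0,"y":0,"z":0,"wx":0,"wy":0,"wz":10,"hand":0.3}]'

```text
time: 18.0
tool_pos: [0.554, -0.3929, 0.1266]
tool_rot: [-3.14, 0.001, 1.205]
contact_force: [-6.2, -0.1, 2.5]
opening: 0.0405
```

```bash
python3 st.py
```

```text
18.0 [ 0.554  -0.3929  0.1266] q6 -0.3631 turned 2.471 open 0.0405 e6 -0.6978 Mz [0.061 0.801 0.22 ] Ftool [-2.3 -5.7 -2.5]
```

move_arm --deltas '[{"x":0,"y":0,"z":0,"wx":0,"wy":0,"wz":4,"hand":0.3},{"x":0,"y":0,"z":0,"wx":0,"wy":0,"wz":8,"hand":0.3}]'

```text
time: 18.25
tool_pos: [0.554, -0.3928, 0.1266]
tool_rot: [-3.14, 0.001, 1.066]
contact_force: [-4.7, 1.2, 2.1]
opening: 0.0405
```

```bash
python3 st.py
```

```text
18.25 [ 0.554  -0.3928  0.1266] q6 -0.2241 turned 2.61 open 0.0405 e6 -0.4498 Mz [0.06  0.898 0.263] Ftool [-1.2 -4.7 -2.1]
```

move_arm --deltas '[{"x":0,"y":0,"z":0,"wx":0,"wy":0,"wz":3,"hand":0.3},{"x":0,"y":0,"z":0,"wx":0,"wy":0,"wz":7,"hand":0.3}]'

```text
time: 18.5
tool_pos: [0.5539, -0.3928, 0.1266]
tool_rot: [-3.14, 0.001, 0.945]
contact_force: [-5.1, 0.9, 1.4]
opening: 0.041
```

```bash
python3 st.py
```

```text
18.5 [ 0.5539 -0.3928  0.1266] q6 -0.1022 turned 2.732 open 0.041 e6 -0.4762 Mz [0.058 0.908 0.364] Ftool [-2.2 -4.6 -1.4]
```

Near the click, so smaller steps.

move_arm --deltas '[{"x":0,"y":0,"z":0,"wx":0,"wy":0,"wz":4,"hand":0.3}]'

```text
time: 18.62
tool_pos: [0.5539, -0.3928, 0.1266]
tool_rot: [-3.14, 0.001, 0.875]
contact_force: [-5.4, 1.6, 3.0]
opening: 0.0404
```

```bash
python3 st.py
```

```text
18.62 [ 0.5539 -0.3928  0.1266] q6 -0.0323 turned 2.802 open 0.0404 e6 -0.3954 Mz [0.154 0.954 0.375] Ftool [-2.2 -5.2 -3. ]
```

move_arm --deltas '[{"x":0,"y":0,"z":0,"wx":0,"wy":0,"wz":4,"hand":0.3}]'

```text
time: 18.75
tool_pos: [0.5539, -0.3928, 0.1266]
tool_rot: [-3.14, 0.001, 0.804]
contact_force: [-5.6, 1.1, -0.2]
opening: 0.0404
```

```bash
python3 st.py
```

```text
18.75 [ 0.5539 -0.3928  0.1266] q6 0.0379 turned 2.872 open 0.0404 e6 -0.6908 Mz [0.031 0.886 0.094] Ftool [-3.1 -4.9  0.3]
```

The torque dropped sharply from 0.375 to 0.094, so that was the first click. One small step confirms it and leaves margin before a second.

move_arm --deltas '[{"x":0,"y":0,"z":0,"wx":0,"wy":0,"wz":3,"hand":0.3},{"x":0,"y":0,"z":0,"wx":0,"wy":0,"wz":6,"hand":0.3}]'

```text
time: 19.0
tool_pos: [0.5539, -0.3927, 0.1266]
tool_rot: [-3.14, 0.002, 0.701]
contact_force: [-6.4, 2.4, 2.1]
opening: 0.0405
```

```bash
python3 st.py
```

```text
19.0 [ 0.5539 -0.3927  0.1266] q6 0.1418 turned 2.976 open 0.0405 e6 -0.2387 Mz [0.11  1.04  0.324] Ftool [-3.4 -6.  -2.1]
```

The torque is building again at 0.324, as expected after click one (about 2.85 rad). I stop here, release and rise straight up.

move_arm --deltas '[{"x":0,"y":0,"z":0,"wx":0,"wy":0,"wz":0,"hand":0.7},{"x":0,"y":0,"z":0,"wx":0,"wy":0,"wz":0,"hand":1},{"x":0,"y":0,"z":0,"wx":0,"wy":0,"wz":0,"hand":1},{"x":0,"y":0,"z":-0.01,"wx":0,"wy":0,"wz":0,"hand":1},{"x":0,"y":0,"z":-0.04,"wx":0,"wy":0,"wz":0,"hand":1},{"x":0,"y":0,"z":-0.08,"wx":0,"wy":0,"wz":0,"hand":1},{"x":-0.02,"y":0,"z":-0.12,"wx":0,"wy":0,"wz":0,"hand":1},{"x":-0.04,"y":0,"z":-0.12,"wx":0,"wy":0,"wz":0,"hand":1}]'

```text
time: 20.0
tool_pos: [0.5254, -0.4197, 0.2518]
tool_rot: [3.133, -0.001, 0.701]
contact_force: [0.5, -0.4, 0.8]
opening: 0.0919
```

```bash
python3 - <<'E'
from h import *
viewer.read_camera("top")
w=viewer.camera_params("wrist");im=viewer.read_camera("wrist")[:,:,::-1];cv2.imwrite("pics/w7.png",im)
for X in((.5543,-.393,.159),(.5543,-.393,.177),(.5543,-.393,.185)):print(proj(w,np.array(X)).round(1))
p=proj(w,np.array([.5543,-.393,.17])).astype(int)
W=np.zeros((384,800,3),np.uint8);W[:,:512]=im;c=cv2.resize(im[p[1]-40:p[1]+40,p[0]-36:p[0]+36],(288,320),interpolation=2);W[:320,512:]=c
cv2.imwrite("pics/w7c.png",W);o=monitor.observe();print(o["time"],o["contact_force"],o["tool_pos"])
E
```

```text
[255.4 147.2]
[255.4 150.7]
[255.3 152.4]
20.1 [ 0.59168816  0.88691889 -0.58326854] [ 0.52292701 -0.419811    0.24728391]
```

View pics/w7c.png

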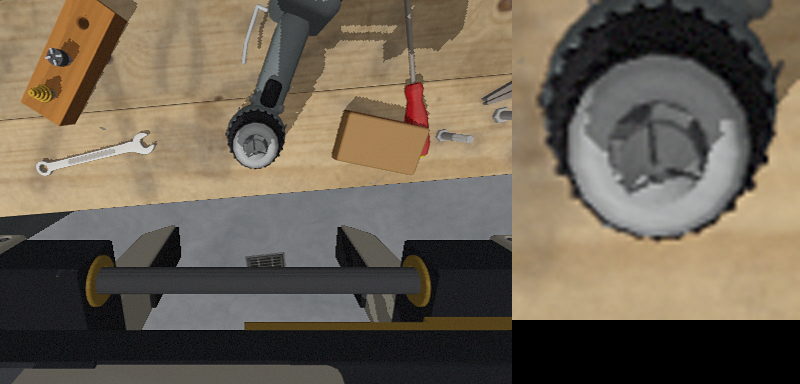

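```bash
python3 -c "
from cell import robot
print(robot.hand_in())"
```

```text
the job is handed in; nothing more can be done
None
```

The countersink is clamped upright in the chuck after one click, and the job is handed in at about 20 s on the robot's clock. No verdict came back.

**What I did:** I lifted the countersink from the far hole of the stand and lowered it into the chuck. I let go with the fingers about 0.5 mm above the estimated floor height, because no contact force showed. I then turned the sleeve about 2.98 rad clockwise in a single grasp.

**Click:** The measured torque ran at about 0.12 N m until roughly 2.15 rad. It rose to 0.375 by 2.80 rad and had dropped to 0.094 at 2.87 rad, which fits the first click. It was back to 0.32 N m when I let go, short of a second click.

**Last wrist picture:** The head sits centred in the nose and looks upright. The step drill and flat cutter are still in the stand. The gripper is open and clear, with contact force at noise level (about 1 N).

**Checks that disagreed or were not made:**
- After release the bit leaned about 0.2 rad in the open bore, until the jaws straightened it.
- The torque drop looked larger than the expected half. I put that down to sensor noise or a snap-back as it clicked.
- The camera estimates of the chuck's axis differed by up to 2 mm from the wrist and top cameras. The scene camera's first fix was about 5 mm off.
- Clamp force and the foot's contact with the floor could not be measured directly.
- The tea glass was not in the last picture, but the arm stayed well clear of it after the pick-up.

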